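# Lay out an electronics kit on its outlined pads

### The arm

A 6-joint arm with a two-finger parallel gripper is mounted at the origin on the work surface. World frame = base frame: x ahead of the robot, y to its left, z up, the work surface at z = 0. Lengths are in m, angles in rad, forces in N, time in s.
With the tool pointing down it reaches from about 0.25 to 0.775 m from the base axis. Payload 4 kg.
Tool frame: the origin (TCP) lies midway between the tips of the shut fingers; the grasp point (between the pads) lies 19 mm behind it; z points along the fingers, y is the line along which they close (so a half turn about z gives the same grasp; the last joint's range is limited). The gripper opens to 94 mm and grips with 3 to 60 N. Pads are 16 mm wide; open, the fingers measure 119 mm over their backs; the gripper's body (75 mm by 177 mm) begins 78 mm behind the grasp point.
Start: joints at [1.049, 0.087, 1.371, -0, 1.684, -0.103], TCP at [0.224, 0.502, 0.206] pointing down, gripper open.
Joint ranges: [-3.1, 3.1], [-0.76, 2.03], [0.27, 2.55], [-1.08, 4.22], [0.17, 2.65], [-2.57, 2.57]. Speed limits (rad/s): [2.79, 2.79, 3.14, 3.14, 3.14, 3.14].

### API

Orientations are given as [roll, pitch, yaw] about the fixed x, y, z axes, in that order (R = Rz(yaw) Ry(pitch) Rx(roll)).
In Python, from bench import get_obs, snapshot, close_job gives the robot as it stands. The module is installed in compiled form; this text tells all that it offers.
- The arm moves only by the tool drive_tool, never from a script. Its argument "commands" is a list of rows, each a list of 6 numbers: the shift along the tool's x, y, z in units of 0.04 m (1.0 is 0.04 m), then the turn, a rotation vector about the tool's x, y, z in units of 0.1 rad (1.0 is 0.1 rad). In form: [[dx, dy, dz, wx, wy, wz], ...]. A call has 1 to 20 rows; each row shifts and turns the commanded pose from where the row before left it, along the tool's axes as they then stand; what a row does not reach is not made up. A row lasts 1/8 s, in which the tool goes at most 62.5 mm and 10.7 degrees, less where a joint would pass 70% of its speed; a pose out of reach is approached as far as the arm can. A call with a number of a shift or a turn outside -1 to 1 is refused whole. A call with a gripper value outside its range is refused whole. "gripper" is the closure, from 0 (fully open) to 1 (shut), set as the call begins (left out, the last holds). The fingers move at their own pace and stop on an object; the grip force is fixed at half the most. Time passes only in rows, so rows that do not move let the fingers close. It gives the time, the measured TCP pose, the force, the opening and the grip force at its end, in the units of the state.
- get_obs(): the state, without advancing time (a new reading comes with each control period).
- snapshot(name): name is "scene" or "top" or "wrist"; returns a dict with "image" (480x640x3 uint8, blue, green, red), "range_z" (480x640 float32, m along the optical axis (not along the pixel's ray), 0 where there is no reading), "fx", "fy", "cx", "cy" (pixels), "k1" (the pictures are not rectified: a ray, as slopes to the right and down, at radius r is drawn at 1 + k1 r^2 times it, then the intrinsics apply), "rvec" (rotation vector, rad) and "tvec" (3), from world to camera coordinates, as OpenCV has them. Camera axes: x right, y down, z forward; pixel columns grow to the right and rows downward; lengths in m; the calibration is good to about 2 mm. A picture is of the moment at which its call begins.
- close_job(): hands the job in; it is judged then, once.
The state is a dict: "time": time; "joint_positions": joint angles; "qvel": joint speeds; "joint_torque": joint torques, N m; "tool_pos": TCP position; "ee_rot": TCP orientation; "wrist_force": force on the tool from outside, world axes, zero at the start; "wrist_torque": the same for the moment, N m; "width": finger opening in m; "finger_force": force on a finger pad.
Only numpy, scipy, OpenCV 4.12 (cv2) and the standard library are available. Lean on these libraries where they do the work, as an engineer would, in place of code of your own. Each camera call takes 0.05 s, during which the arm holds its last target. There are 200 camera calls.

### The job

Lay out the electronics kit: put the blue display module, the red project box, the finned heatsink and the yellow solder reel each upright on the foam pad that bears its own outline, centred on the outline and turned in line with it (either way round; for the round reel the turn does not matter). Set each part down gently rather than dropping it, and leave the flux jar and the tip tin where they stand.

Things in the scene. Friction and masses are not known exactly. Their poses are not given: they have to be found in the camera images.
- display: Loose LCD display module: blue block 80 (x, long) x 38 (y) x 18 mm high, with a black bezel 70 x 28 mm and 6 mm high on top bearing a pale green screen; 24 mm high in all, about 90 g, lies screen up. Origin at the centre of its underside, z up. Can be gripped across y (38 mm).
- box: Loose red plastic project box with four dark screws in its top, 70 (x, long) x 48 (y) x 30 mm high, about 120 g. Origin at the centre of its underside, z up. Can be gripped across y (48 mm).
- heatsink: Loose silvery aluminium heatsink, 64 (x, long) x 40 (y) x 26 mm high, with six upright fins running along x, about 130 g. Origin at the centre of its underside, z up. Can be gripped across y (40 mm), on the outer fins.
- reel: Loose reel of solder standing on its flat side: 56 mm diameter, 36 mm high, yellow flanges, grey winding, black hub spot, about 220 g. Origin at the centre of its underside, z (its axis) up. Can be gripped across its diameter.
- pad_display: Foam pad fixed to the bench, black, 100 (x) x 76 (y) x 4 mm thick, flat top without rim. Origin at the centre of its underside, so the origin of a part standing on the pad is 4 mm above the pad's. Printed at the centre of its top: the display's outline, a blue rectangle 82 (x) x 40 (y) mm with a pale green window; in the pad's own axes. The display belongs here, its x along the pad's x.
- pad_box: Foam pad fixed to the bench, black, 100 (x) x 76 (y) x 4 mm thick, flat top without rim. Origin at the centre of its underside, so the origin of a part standing on the pad is 4 mm above the pad's. Printed at the centre of its top: the project box's outline, a plain red rectangle 72 (x) x 50 (y) mm; in the pad's own axes. The red box belongs here, its x along the pad's x.
- pad_heatsink: Foam pad fixed to the bench, black, 100 (x) x 76 (y) x 4 mm thick, flat top without rim. Origin at the centre of its underside, so the origin of a part standing on the pad is 4 mm above the pad's. Printed at the centre of its top: the heatsink's outline, a silver rectangle 66 (x) x 42 (y) mm with dark stripes along x; in the pad's own axes. The heatsink belongs here, its x along the pad's x.
- pad_reel: Foam pad fixed to the bench, black, 100 (x) x 76 (y) x 4 mm thick, flat top without rim. Origin at the centre of its underside, so the origin of a part standing on the pad is 4 mm above the pad's. Printed at the centre of its top: the reel's outline, a yellow disc 58 mm in diameter with a black centre spot. The reel belongs here.
- flux_jar: Bystander, loose: small amber glass jar with a white cap, 34 mm diameter, 40 mm high. Origin at the centre of its underside. To be left alone.
- tip_tin: Bystander, loose: flat round steel tin with a brass disc on its lid, 42 mm diameter, 18 mm high. Origin at the centre of its underside. To be left alone.
Not all that is in view belongs to the job. Leave any pink look-alike of the heatsink alone.

How it is judged:
At the end, for the whole second after the job is handed in: Each of the four parts stands upright (tilt under 0.1 rad) on top of the pad with its own outline, its centre within 12 mm of the pad's centre, and the three rectangular ones turned to within 0.2 rad of the pad's long axis, either way round; all are released and at rest (horizontal distance between display and pad_display below 0.012 m and z of display in the frame of pad_display between 0.002 and 0.007 m and angle between each of display, box, heatsink, reel's own z axis and vertical below 0.1 rad and linear speed of each of display, box, heatsink, reel below 0.02 m/s and angular speed of each of display, box, heatsink, reel below 0.2 rad/s and angle between the x axis of display and the x axis of pad_display, either way round below 0.2 rad and horizontal distance between box and pad_box below 0.012 m and z of box in the frame of pad_box between 0.002 and 0.007 m and angle between the x axis of box and the x axis of pad_box, either way round below 0.2 rad and horizontal distance between heatsink and pad_heatsink below 0.012 m and z of heatsink in the frame of pad_heatsink between 0.002 and 0.007 m and angle between the x axis of heatsink and the x axis of pad_heatsink, either way round below 0.2 rad and horizontal distance between reel and pad_reel below 0.012 m and z of reel in the frame of pad_reel between 0.002 and 0.007 m); the robot touches nothing.
It fails at once if the amber flux jar or the steel tip tin is moved by more than 15 mm or tipped over (distance of any of flux_jar, tip_tin from where it was at the start of the episode above 0.015 m or angle between any of flux_jar, tip_tin's own z axis and vertical above 0.3 rad).
It fails at once if one of the four parts is dropped or thrown: moving faster than 0.7 m/s with the fingers not holding it (a fall of about 25 mm) ((linear speed of display above 0.7 m/s and contact force between the fingers and display below 0.05 N) or (linear speed of box above 0.7 m/s and contact force between the fingers and box below 0.05 N) or (linear speed of heatsink above 0.7 m/s and contact force between the fingers and heatsink below 0.05 N) or (linear speed of reel above 0.7 m/s and contact force between the fingers and reel below 0.05 N)).
It also fails if it takes over 112 s, if anything falls off the work surface, if the arm or the gripper's body presses on something with over 40 N, if the wrist force passes 120 N, or if a joint passes its speed limit or range.

## Working session

There is one attempt and no reset: what is moved stays moved. The work goes in short steps, Python scripts to look and compute and a tool call to move; the robot and the scene stay as the last step left them, time stands still between calls to the robot, and variables do not carry over. Pictures are saved under pics/ and viewed, at most 14 in all, crops included, and the job is handed in when it is done.

Besides the shell and the picture viewer there is one more tool, called after "Call:" as name(argument=value, ...) on one line, values as JSON. drive_tool: Moves the arm, as the interface text tells. Its arguments: {"type":"object","properties":{"commands":{"type":"array"},"gripper":{"type":"number"}},"required":["commands"]}

```bash
mkdir -p pics && python3 - <<'E'
from bench import *
import cv2,pickle
o=get_obs();print({k:o[k] for k in('time','tool_pos','ee_rot','width')})
for n in("top","scene"):
    s=snapshot(n);cv2.imwrite(f"pics/{n}0.png",s["image"]);pickle.dump(s,open(f"{n}0.pkl","wb"))
    print(n,s["fx"],s["cx"],s["cy"],s["k1"],s["rvec"],s["tvec"])
E
```

```text
{'time': 0.0, 'tool_pos': array([0.22340346, 0.50198517, 0.20430453]), 'ee_rot': array([-3.13941496e+00, -2.09226840e-04,  2.72277040e+00]), 'width': 0.09387403818801923}
top 463.2940629691644 322.02324262096766 237.83824702504523 -0.025203440824924577 [ 2.0955435  -2.13014746  0.21420112] [0.00767463 0.50439002 0.85856095]
scene 501.9953844180994 322.36239342889564 241.33719308574481 0.013054132784356668 [ 2.00396635  0.84995668 -0.45074725] [-0.36140476 -0.13601962  1.57875209]
```

View pics/top0.png

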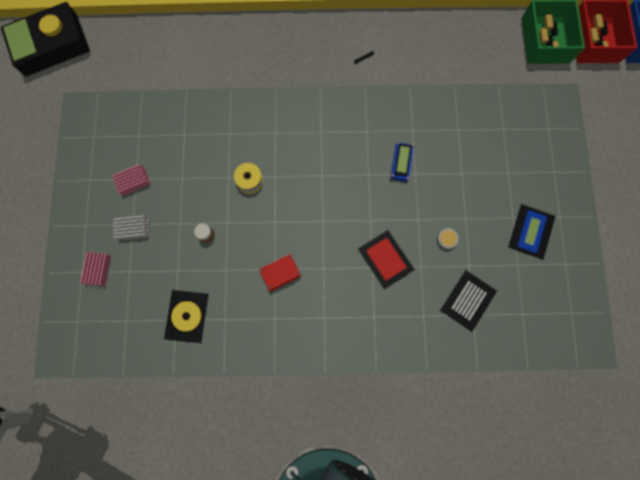

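View pics/scene0.png

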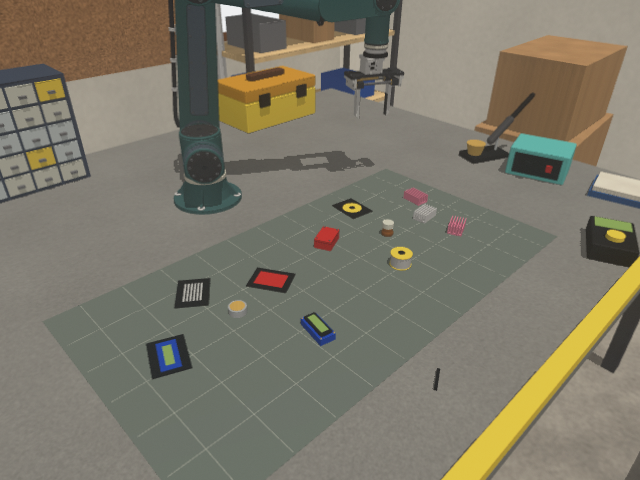

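The top view shows these things:
- **Parts:** display (402,162), box (281,273), reel (248,178), silver heatsink (131,228).
- **Look-alikes:** pink heatsinks at (131,180) and (95,269), to be left alone. The reel, box, display and heatsink prints on the pads also look like parts.
- **Pads:** display (532,232), box (386,259), heatsink (469,300), reel (186,316).
- **Bystanders:** jar (203,232), tin (448,238).

I choose the silver heatsink, and will check it in one close crop.

```bash
cat > h.py <<'E'
import numpy as np,cv2
def cam(s):
    K=np.array([[s["fx"],0,s["cx"]],[0,s["fy"],s["cy"]],[0,0,1.]]);D=np.array([s["k1"],0,0,0,0.])
    R=cv2.Rodrigues(np.array(s["rvec"],float))[0];return K,D,R,np.array(s["tvec"],float).ravel()
def onplane(s,uv,z):
    K,D,R,t=cam(s);p=cv2.undistortPoints(np.array(uv,float).reshape(-1,1,2),K,D)[:,0]
    d=np.c_[p,np.ones(len(p))]@R;c=-R.T@t
    return c+d*((z-c[2])/d[:,2])[:,None]
def cloud(s):
    K,D,R,t=cam(s);h,w=s["range_z"].shape;g=np.stack(np.meshgrid(np.arange(w),np.arange(h)),-1).reshape(-1,1,2).astype(float)
    p=cv2.undistortPoints(g,K,D)[:,0];X=np.c_[p,np.ones(len(p))]*s["range_z"].reshape(-1,1)
    return ((X-t)@R).reshape(h,w,3)
def rect(P):  # centre, long-axis yaw, dims (mm)
    (cx,cy),(a,b),th=cv2.minAreaRect((P[:,:2]*1000).astype(np.float32))
    if a<b:a,b,th=b,a,th+90
    th=(th+90)%180-90
    return np.round([cx,cy],1),round(np.radians(th),3),np.round([a,b],1)
E
python3 - <<'E'
from h import *
import pickle
s=pickle.load(open("top0.pkl","rb"));W=cloud(s);im=s["image"]
hsv=cv2.cvtColor(im,cv2.COLOR_BGR2HSV);H,S,V=[hsv[...,i].astype(int) for i in range(3)]
print("bench z",np.median(W[200:215,300:340,2]))
def m(name,u,v,r,mask,z):
    k=np.zeros(H.shape,bool);k[v-r:v+r,u-r:u+r]=1;k&=mask
    n,l,st,c=cv2.connectedComponentsWithStats(k.astype(np.uint8))
    i=1+np.argmax(st[1:,4]);vv,uu=np.nonzero(l==i)
    P=onplane(s,np.c_[uu,vv],z);print(name,st[i,4],rect(P),"mean",np.round(P.mean(0)[:2]*1000,1),"zmed",np.round(np.median(W[vv,uu,2])*1000,1), np.round(np.percentile(W[vv,uu,2],[5,95])*1000))
sat=S>110
z=W[...,2]
m("display",402,162,30,(z>.010),.022)
m("box",281,273,30,(z>.018),.030)
m("heatsink",131,228,22,(z>.014),.026)
m("reel",248,178,26,(z>.020),.036)
m("jar",203,232,18,z>.02,.04)
m("tin",448,238,18,z>.01,.018)
m("pink1",131,180,22,z>.014,.026);m("pink2",95,269,22,z>.014,.026)
dark=V<75
for n,u,v in(("pdisp",532,232),("pbox",386,259),("pheat",469,300),("preel",186,316)):
    b=np.zeros(H.shape,np.uint8);b[v-36:v+36,u-36:u+36]=1
    kk=((V<60)|(sat&(V>90))).astype(np.uint8)*b; kk=cv2.morphologyEx(kk,cv2.MORPH_CLOSE,np.ones((9,9)))
    m(n,u,v,36,kk>0,.004)
c=np.hstack([cv2.resize(im[a-40:a+40,b-40:b+40],(380,380),interpolation=2) for a,b in((228,120),(162,402))])
cv2.imwrite("pics/c1.png",c)
E
```

```text
bench z -0.00048816799638099016
display 654 (array([ 673.6, -170.5]), np.float64(-0.203), array([80.1, 38.4])) mean [ 673.5 -170.5] zmed 22.2 [14. 26.]
box 863 (array([441.2,  83.9]), np.float64(-1.115), array([69.1, 50.4])) mean [442.   84.2] zmed 28.6 [26. 31.]
heatsink 491 (array([540.1, 391.6]), np.float64(-1.481), array([66.2, 43.7])) mean [540.6 391.7] zmed 22.6 [15. 26.]
reel 573 (array([640.5, 150.9]), np.float64(-0.019), array([56.3, 56. ])) mean [641.2 150.7] zmed 34.8 [29. 38.]
jar 221 (array([525.4, 238. ]), np.float64(0.804), array([33.9, 30.8])) mean [524.9 237.9] zmed 38.3 [29. 41.]
tin 336 (array([ 507.9, -256.6]), np.float64(-0.823), array([42. , 39.8])) mean [ 507.6 -256.2] zmed 17.4 [14. 20.]
pink1 594 (array([642.8, 399.8]), np.float64(-1.182), array([64.8, 45.7])) mean [643.  399.6] zmed 21.4 [15. 26.]
pink2 699 (array([455.5, 458.2]), np.float64(-0.12), array([64.8, 48.2])) mean [455.5 459.3] zmed 21.7 [15. 26.]
pdisp 1677 (array([ 521.1, -437.3]), np.float64(-0.378), array([100.2,  75.9])) mean [ 520.6 -437.3] zmed 3.5 [1. 6.]
pbox 1699 (array([ 468. , -130.4]), np.float64(0.545), array([98.3, 74.2])) mean [ 467.6 -130.6] zmed 3.1 [0. 6.]
pheat 1099 (array([ 380.9, -293.7]), np.float64(-0.624), array([99.6, 74.9])) mean [ 380.2 -293.2] zmed 3.1 [0. 6.]
preel 1837 (array([358.8, 275.1]), np.float64(-0.12), array([98.3, 75. ])) mean [358.4 275.2] zmed 2.6 [-0.  5.]
```

View pics/c1.png

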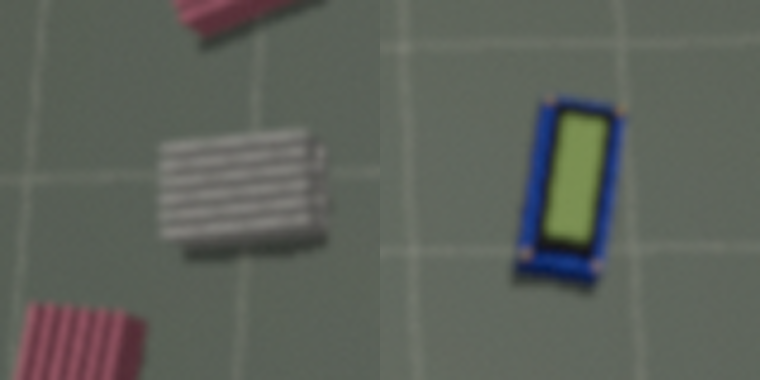

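```bash
cat >> h.py <<'E'
def plan(x,y,z,yaw,cap=.95,o=None):
    """identical rows from the measured pose to the target (mm, rad; yaw mod pi nearest)"""
    if o is None:
        from bench import get_obs
        o=get_obs()
    p=np.array(o["tool_pos"])*1000;y0=o["ee_rot"][2]
    dy=(yaw-y0+np.pi/2)%np.pi-np.pi/2;w=-dy
    for n in range(1,60):
        M=sum(np.array([[np.cos(a),np.sin(a)],[np.sin(a),-np.cos(a)]]).T for a in y0+dy*np.arange(n)/n)
        v=np.linalg.solve(M,np.array([x,y])-p[:2])/40;r=[*v,-(z-p[2])/40/n,0,0,w*10/n]
        if max(map(abs,r))<=cap:break
    j1=np.arctan2(y,x);j6=(j1+np.pi/2-y0-dy+np.pi)%(2*np.pi)-np.pi
    print(n,"rows of",[round(float(c),3) for c in r],"j6",round(j6,2),"| t",o["time"],"pos",np.round(p,1),"yaw",round(y0,3),"width",round(o["width"],4))
E
python3 -c "
from h import *
plan(540.5,391.6,100,-1.481)"
```

```text
12 rows of [-0.617, 0.396, 0.218, 0.0, 0.0, 0.885] j6 0.54 | t 0.1 pos [223.4 502.  204.4] yaw 2.723 width 0.0939
```

Call:
drive_tool(commands=[[-0.617, 0.396, 0.218, 0, 0, 0.885], [-0.617, 0.396, 0.218, 0, 0, 0.885], [-0.617, 0.396, 0.218, 0, 0, 0.885], [-0.617, 0.396, 0.218, 0, 0, 0.885], [-0.617, 0.396, 0.218, 0, 0, 0.885], [-0.617, 0.396, 0.218, 0, 0, 0.885], [-0.617, 0.396, 0.218, 0, 0, 0.885], [-0.617, 0.396, 0.218, 0, 0, 0.885], [-0.617, 0.396, 0.218, 0, 0, 0.885], [-0.617, 0.396, 0.218, 0, 0, 0.885], [-0.617, 0.396, 0.218, 0, 0, 0.885], [-0.617, 0.396, 0.218, 0, 0, 0.885], [0, 0, 0, 0, 0, 0], [0, 0, 0, 0, 0, 0], [0, 0, 0, 0, 0, 0]], gripper=0.3)

```text
time: 1.98
tool_pos: [0.5401, 0.3932, 0.1014]
ee_rot: [3.141, -0.001, 1.663]
wrist_force: [-0.6, -0.2, -0.6]
width: 0.066
finger_force: 0.0
```

```bash
python3 - <<'E'
from h import *
from bench import *
s=snapshot("wrist");cv2.imwrite("pics/w1.png",s["image"])
K,D,R,t=cam(s)
print(cv2.projectPoints(np.array([[.5405,.3916,.026]]),cv2.Rodrigues(R)[0],t,K,D)[0])
plan(540.5,391.6,6,-1.481)
E
```

```text
[[[323.40391956 244.69516985]]]
3 rows of [-0.014, 0.002, 0.795, 0.0, 0.0, 0.007] j6 0.54 | t 2.025 pos [540.1 393.2 101.4] yaw 1.663 width 0.066
```

View pics/w1.png

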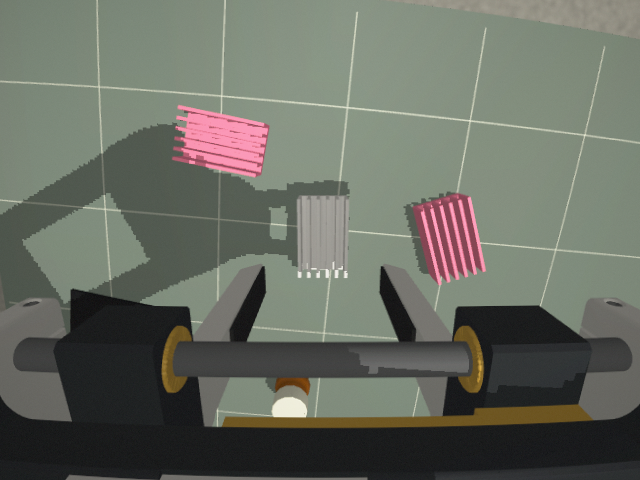

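Wrist view: the silver heatsink is at about (323,234) between the fingers, the pinks are at (220,140) and (448,238), and the jar is below at (290,400). The predicted centre lies a bit lower than the heatsink's, so I check it with range data.

```bash
cat >> h.py <<'E'
def corners(c,yaw,L,Wd,z):
    a=np.array([[1,1],[1,-1],[-1,-1],[-1,1]])*[L/2,Wd/2];r=np.array([[np.cos(yaw),-np.sin(yaw)],[np.sin(yaw),np.cos(yaw)]])
    return np.c_[(a@r.T+c),np.full(4,z)]/1000
E
python3 - <<'E'
from h import *
from bench import *
s=snapshot("wrist");W=cloud(s);K,D,R,t=cam(s)
print(np.round(cv2.projectPoints(corners([540.5,391.6],-1.481,64,40,26),cv2.Rodrigues(R)[0],t,K,D)[0][:,0]))
k=np.zeros((480,640),bool);k[180:285,285:360]=1;k&=(W[...,2]>.018)&(W[...,2]<.04)
print(rect(W[k]),W[k].mean(0),np.percentile(W[k][:,2],95),"bench",np.median(W[100:140,380:480,2]))
print(onplane(s,[[323,195],[323,270]],.026))
print(cv2.projectPoints(np.array([[.5405,.3916,0],[.525,.238,.04]]),cv2.Rodrigues(R)[0],t,K,D)[0][:,0], "tcp",cv2.projectPoints(np.array([[.5401,.3932,.1014]]),cv2.Rodrigues(R)[0],t,K,D)[0][:,0])
E
```

```text
[[348. 282.]
 [299. 282.]
 [297. 205.]
 [349. 205.]]
(array([539.5, 395.9]), np.float64(-1.484), array([64.5, 40.1])) [0.53923236 0.39738737 0.02572627] 0.027263201101025432 bench 0.0008271830385584537
[[0.53661075 0.43088012 0.026     ]
 [0.54218816 0.37033051 0.026     ]]
[[323.22899923 236.4968454 ]
 [289.75043666 414.79841135]] tcp [[323.3917414  277.73121863]]
```

Call:
drive_tool(commands=[[0, 0, 0.8, 0, 0, 0], [0, 0, 0.8, 0, 0, 0], [0, 0, 0.5, 0, 0, 0], [0, 0, 0.28, 0, 0, 0], [0, 0, 0, 0, 0, 0], [0, 0, 0, 0, 0, 0]])

```text
time: 2.82
tool_pos: [0.5416, 0.3927, 0.0072]
ee_rot: [3.139, -0.001, 1.661]
wrist_force: [0.8, 0.5, -1.0]
width: 0.066
finger_force: 0.0
```

Call:
drive_tool(commands=[[0, 0, 0, 0, 0, 0], [0, 0, 0, 0, 0, 0], [0, 0, 0, 0, 0, 0], [0, 0, 0, 0, 0, 0]], gripper=1.0)

```text
time: 3.32
tool_pos: [0.5408, 0.3922, 0.0061]
ee_rot: [3.141, -0.0, 1.661]
wrist_force: [-0.6, -0.8, 1.8]
width: 0.0396
finger_force: 30.0
```

Call:
drive_tool(commands=[[0, 0, -0.4, 0, 0, 0], [0, 0, -0.8, 0, 0, 0], [0, 0, -0.8, 0, 0, 0], [0, 0, -0.3, 0, 0, 0], [0, 0, 0, 0, 0, 0]])

```text
time: 3.95
tool_pos: [0.5412, 0.3924, 0.0988]
ee_rot: [3.14, -0.001, 1.661]
wrist_force: [-0.5, -0.5, -1.7]
width: 0.0401
finger_force: 30.0
```

```bash
python3 -c "
from h import *
plan(380.5,-293.5,90,-0.624)"
```

```text
15 rows of [-0.91, -0.798, 0.015, 0.0, 0.0, -0.571] j6 -1.6 | t 3.95 pos [541.2 392.4  98.8] yaw 1.661 width 0.0401
```

Call:
drive_tool(commands=[[-0.91, -0.798, 0.015, 0, 0, -0.571], [-0.91, -0.798, 0.015, 0, 0, -0.571], [-0.91, -0.798, 0.015, 0, 0, -0.571], [-0.91, -0.798, 0.015, 0, 0, -0.571], [-0.91, -0.798, 0.015, 0, 0, -0.571], [-0.91, -0.798, 0.015, 0, 0, -0.571], [-0.91, -0.798, 0.015, 0, 0, -0.571], [-0.91, -0.798, 0.015, 0, 0, -0.571], [-0.91, -0.798, 0.015, 0, 0, -0.571], [-0.91, -0.798, 0.015, 0, 0, -0.571], [-0.91, -0.798, 0.015, 0, 0, -0.571], [-0.91, -0.798, 0.015, 0, 0, -0.571], [-0.91, -0.798, 0.015, 0, 0, -0.571], [-0.91, -0.798, 0.015, 0, 0, -0.571], [-0.91, -0.798, 0.015, 0, 0, -0.571], [0, 0, 0, 0, 0, 0], [0, 0, 0, 0, 0, 0], [0, 0, 0, 0, 0, 0]])

```text
time: 6.2
tool_pos: [0.3797, -0.2921, 0.088]
ee_rot: [3.141, -0.001, 2.518]
wrist_force: [-0.7, 0.6, -1.3]
width: 0.0396
finger_force: 30.0
```

```bash
python3 - <<'E'
from h import *
from bench import *
s=snapshot("wrist");cv2.imwrite("pics/w2.png",s["image"]);K,D,R,t=cam(s)
print(np.round(cv2.projectPoints(corners([380.5,-293.5],-.624,100,76,4),cv2.Rodrigues(R)[0],t,K,D)[0][:,0]))
plan(380.5,-293.5,14,-0.624)
E
```

```text
[[367. 299.]
 [278. 299.]
 [274. 181.]
 [371. 181.]]
2 rows of [-0.016, -0.008, 0.928, 0.0, 0.0, 0.005] j6 -1.6 | t 6.25 pos [ 379.8 -292.2   88.3] yaw 2.519 width 0.0395
```

View pics/w2.png

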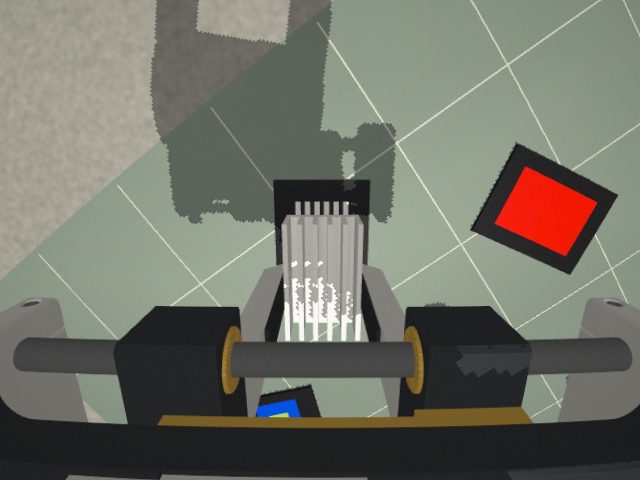

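Call:
drive_tool(commands=[[-0.04, -0.01, 0.7, 0, 0, 0], [-0.03, -0.01, 0.6, 0, 0, 0], [0, 0, 0.4, 0, 0, 0], [0, 0, 0.2, 0, 0, 0], [0, 0, 0, 0, 0, 0], [0, 0, 0, 0, 0, 0], [0, 0, 0.04, 0, 0, 0], [0, 0, 0, 0, 0, 0], [0, 0, 0, 0, 0, 0]])

```text
time: 7.38
tool_pos: [0.3819, -0.296, 0.0112]
ee_rot: [3.142, 0.0, 2.517]
wrist_force: [-0.6, -0.7, -1.4]
width: 0.0398
finger_force: 30.0
```

Call:
drive_tool(commands=[[0, 0, 0.03, 0, 0, 0], [0, 0, 0, 0, 0, 0], [0, 0, 0, 0, 0, 0]])

```text
time: 7.75
tool_pos: [0.382, -0.296, 0.01]
ee_rot: [3.142, 0.001, 2.517]
wrist_force: [0.4, -1.0, 0.1]
width: 0.0398
finger_force: 30.0
```

Call:
drive_tool(commands=[[0, 0, 0, 0, 0, 0], [0, 0, 0, 0, 0, 0], [0, 0, 0, 0, 0, 0], [0, 0, -0.3, 0, 0, 0], [0, 0, -0.7, 0, 0, 0], [0, 0, -0.9, 0, 0, 0], [0, 0, -0.5, 0, 0, 0], [0, 0, 0, 0, 0, 0], [0, 0, 0, 0, 0, 0]], gripper=0.3)

```text
time: 8.88
tool_pos: [0.3815, -0.2955, 0.1052]
ee_rot: [3.141, -0.001, 2.517]
wrist_force: [-0.8, 0.6, 0.0]
width: 0.0657
finger_force: 0.0
```

```bash
python3 - <<'E'
from h import *
from bench import *
s=snapshot("wrist");W=cloud(s);K,D,R,t=cam(s)
pc=[380.5,-293.5]
q=cv2.projectPoints(corners(pc,-.624,100,76,26),cv2.Rodrigues(R)[0],t,K,D)[0][:,0].astype(np.int32)
k=np.zeros((480,640),np.uint8);cv2.fillConvexPoly(k,q,1);k=(k>0)&(W[...,2]>.024)&(W[...,2]<.036)
print("heatsink",rect(W[k]),np.median(W[k][:,2]))
plan(442,84,95,-1.115)
E
```

```text
heatsink (array([ 377.6, -294. ]), np.float64(-0.623), array([64.2, 40.1])) 0.030119027984280948
8 rows of [0.762, 0.943, 0.03, 0.0, 0.0, 0.613] j6 -0.27 | t 8.925 pos [ 381.3 -295.3  104.7] yaw 2.517 width 0.0657
```

Call:
drive_tool(commands=[[0.762, 0.943, 0.03, 0, 0, 0.613], [0.762, 0.943, 0.03, 0, 0, 0.613], [0.762, 0.943, 0.03, 0, 0, 0.613], [0.762, 0.943, 0.03, 0, 0, 0.613], [0.762, 0.943, 0.03, 0, 0, 0.613], [0.762, 0.943, 0.03, 0, 0, 0.613], [0.762, 0.943, 0.03, 0, 0, 0.613], [0.762, 0.943, 0.03, 0, 0, 0.613], [0, 0, 0, 0, 0, 0], [0, 0, 0, 0, 0, 0], [0, 0, 0, 0, 0, 0]], gripper=0.15)

```text
time: 10.3
tool_pos: [0.4422, 0.0823, 0.0958]
ee_rot: [-3.141, -0.0, 2.025]
wrist_force: [1.1, -0.6, 0.6]
width: 0.08
finger_force: 0.0
```

```bash
cat >> h.py <<'E'
def look(c,yaw,L,Wd,z,m=15):
    """rectangle of wrist-range points near height z within a window about c (mm)"""
    from bench import snapshot
    s=snapshot("wrist");W=cloud(s);K,D,R,t=cam(s)
    q=cv2.projectPoints(corners(c,yaw,L+2*m,Wd+2*m,z),cv2.Rodrigues(R)[0],t,K,D)[0][:,0].astype(np.int32)
    k=np.zeros((480,640),np.uint8);cv2.fillConvexPoly(k,q,1);k=(k>0)&(abs(W[...,2]-z/1000)<.004)
    n,l,st,_=cv2.connectedComponentsWithStats(k.astype(np.uint8));k=l==1+np.argmax(st[1:,4])
    print("seen",rect(W[k]),"z",round(float(np.median(W[k][:,2]))*1000,1))
E
python3 -c "
from h import *
look([442,84],-1.115,70,48,30)
plan(442,84,8,-1.115)"
```

```text
seen (array([440.4,  86.9]), np.float64(-1.125), array([70.1, 48.1])) z 30.2
3 rows of [0.014, 0.004, 0.733, 0.0, 0.0, -0.005] j6 -0.27 | t 10.35 pos [442.3  82.2  96. ] yaw 2.025 width 0.0799
```

Call:
drive_tool(commands=[[0.09, 0.01, 0.8, 0, 0, 0], [0, 0, 0.8, 0, 0, 0], [0, 0, 0.4, 0, 0, 0], [0, 0, 0.2, 0, 0, 0], [0, 0, 0, 0, 0, 0], [0, 0, 0, 0, 0, 0]])

```text
time: 11.1
tool_pos: [0.4426, 0.0868, 0.0094]
ee_rot: [3.139, 0.001, 2.027]
wrist_force: [0.1, 1.0, -0.7]
width: 0.0799
finger_force: 0.0
```

Call:
drive_tool(commands=[[0, 0, 0, 0, 0, 0], [0, 0, 0, 0, 0, 0], [0, 0, 0, 0, 0, 0], [0, 0, 0, 0, 0, 0]], gripper=1.0)

```text
time: 11.6
tool_pos: [0.4416, 0.0869, 0.0084]
ee_rot: [3.141, 0.0, 2.027]
wrist_force: [0.2, -0.0, 0.8]
width: 0.0477
finger_force: 30.0
```

Call:
drive_tool(commands=[[0, 0, -0.4, 0, 0, 0], [0, 0, -0.8, 0, 0, 0], [0, 0, -0.8, 0, 0, 0], [0, 0, -0.2, 0, 0, 0], [0, 0, 0, 0, 0, 0]])

```text
time: 12.22
tool_pos: [0.4416, 0.0868, 0.0965]
ee_rot: [3.141, 0.0, 2.027]
wrist_force: [-0.1, 0.2, -1.0]
width: 0.0477
finger_force: 30.0
```

```bash
python3 -c "
from h import *
plan(467.5,-130.5,95,0.545)"
```

```text
16 rows of [-0.352, 0.131, 0.002, 0.0, 0.0, 0.926] j6 0.75 | t 12.225 pos [441.6  86.8  96.5] yaw 2.027 width 0.0477
```

Call:
drive_tool(commands=[[-0.352, 0.131, 0.002, 0, 0, 0.926], [-0.352, 0.131, 0.002, 0, 0, 0.926], [-0.352, 0.131, 0.002, 0, 0, 0.926], [-0.352, 0.131, 0.002, 0, 0, 0.926], [-0.352, 0.131, 0.002, 0, 0, 0.926], [-0.352, 0.131, 0.002, 0, 0, 0.926], [-0.352, 0.131, 0.002, 0, 0, 0.926], [-0.352, 0.131, 0.002, 0, 0, 0.926], [-0.352, 0.131, 0.002, 0, 0, 0.926], [-0.352, 0.131, 0.002, 0, 0, 0.926], [-0.352, 0.131, 0.002, 0, 0, 0.926], [-0.352, 0.131, 0.002, 0, 0, 0.926], [-0.352, 0.131, 0.002, 0, 0, 0.926], [-0.352, 0.131, 0.002, 0, 0, 0.926], [-0.352, 0.131, 0.002, 0, 0, 0.926], [-0.352, 0.131, 0.002, 0, 0, 0.926], [0, 0, 0, 0, 0, 0], [0, 0, 0, 0, 0, 0], [0, 0, 0, 0, 0, 0]])

```text
time: 14.6
tool_pos: [0.4673, -0.1301, 0.0945]
ee_rot: [-3.141, 0.0, 0.547]
wrist_force: [0.1, 0.5, -1.9]
width: 0.0477
finger_force: 30.0
```

```bash
python3 -c "
from h import *
plan(467.5,-130.5,14,0.545)"
```

```text
3 rows of [0.0, 0.003, 0.671, 0.0, 0.0, 0.006] j6 0.75 | t 14.6 pos [ 467.3 -130.1   94.5] yaw 0.547 width 0.0477
```

Call:
drive_tool(commands=[[0, 0, 0.7, 0, 0, 0], [0, 0, 0.7, 0, 0, 0], [0, 0, 0.4, 0, 0, 0], [0, 0, 0.18, 0, 0, 0], [0, 0, 0, 0, 0, 0], [0, 0, 0, 0, 0, 0], [0, 0, 0.04, 0, 0, 0], [0, 0, 0, 0, 0, 0], [0, 0, 0, 0, 0, 0]])

```text
time: 15.72
tool_pos: [0.4674, -0.1308, 0.0143]
ee_rot: [3.141, -0.0, 0.545]
wrist_force: [-0.3, -0.7, -1.3]
width: 0.0477
finger_force: 30.0
```

Call:
drive_tool(commands=[[0, 0, 0.05, 0, 0, 0], [0, 0, 0, 0, 0, 0], [0, 0, 0, 0, 0, 0]])

```text
time: 16.1
tool_pos: [0.4675, -0.1308, 0.0124]
ee_rot: [3.141, -0.0, 0.545]
wrist_force: [-0.4, 0.1, 0.2]
width: 0.0478
finger_force: 30.0
```

Call:
drive_tool(commands=[[0, 0, 0, 0, 0, 0], [0, 0, 0, 0, 0, 0], [0, 0, 0, 0, 0, 0], [0, 0, -0.3, 0, 0, 0], [0, 0, -0.7, 0, 0, 0], [0, 0, -0.8, 0, 0, 0], [0, 0, -0.3, 0, 0, 0], [0, 0, 0, 0, 0, 0], [0, 0, 0, 0, 0, 0]], gripper=0.2)

```text
time: 17.23
tool_pos: [0.4664, -0.1304, 0.0948]
ee_rot: [-3.14, 0.001, 0.545]
wrist_force: [0.9, 0.5, -0.7]
width: 0.0756
finger_force: 0.0
```

```bash
python3 -c "
from h import *
look([467.5,-130.5],.545,70,48,34)
plan(673.5,-170.5,95,-.203)"
```

```text
seen (array([ 467.9, -131.2]), np.float64(0.537), array([70.3, 48.2])) z 34.2
8 rows of [0.619, 0.269, -0.001, 0.0, 0.0, 0.935] j6 1.53 | t 17.275 pos [ 466.3 -130.3   94.6] yaw 0.545 width 0.0752
```

Call:
drive_tool(commands=[[0.619, 0.269, 0, 0, 0, 0.935], [0.619, 0.269, 0, 0, 0, 0.935], [0.619, 0.269, 0, 0, 0, 0.935], [0.619, 0.269, 0, 0, 0, 0.935], [0.619, 0.269, 0, 0, 0, 0.935], [0.619, 0.269, 0, 0, 0, 0.935], [0.619, 0.269, 0, 0, 0, 0.935], [0.619, 0.269, 0, 0, 0, 0.935], [0, 0, 0, 0, 0, 0], [0, 0, 0, 0, 0, 0], [0, 0, 0, 0, 0, 0]], gripper=0.25)

```text
time: 18.65
tool_pos: [0.6736, -0.1704, 0.096]
ee_rot: [-3.141, 0.001, -0.202]
wrist_force: [-0.3, 0.4, 0.5]
width: 0.0706
finger_force: 0.0
```

```bash
python3 -c "
from h import *
look([673.5,-170.5],-.203,80,38,22)
plan(673.5,-170.5,4,-.203)"
```

```text
seen (array([ 675.2, -172.5]), np.float64(-0.202), array([79.5, 37.7])) z 24.2
3 rows of [-0.002, 0.001, 0.77, 0.0, 0.0, 0.004] j6 1.53 | t 18.7 pos [ 673.8 -170.4   96.4] yaw -0.202 width 0.0707
```

Call:
drive_tool(commands=[[0.03, 0.02, 0.8, 0, 0, 0], [0, 0, 0.8, 0, 0, 0], [0, 0, 0.45, 0, 0, 0], [0, 0, 0.23, 0, 0, 0], [0, 0, 0, 0, 0, 0], [0, 0, 0, 0, 0, 0]])

```text
time: 19.45
tool_pos: [0.6765, -0.1723, 0.0066]
ee_rot: [3.141, -0.003, -0.203]
wrist_force: [0.3, -0.4, 1.1]
width: 0.0706
finger_force: 0.0
```

Call:
drive_tool(commands=[[0, 0, 0, 0, 0, 0], [0, 0, 0, 0, 0, 0], [0, 0, 0, 0, 0, 0], [0, 0, 0, 0, 0, 0]], gripper=1.0)

```text
time: 19.95
tool_pos: [0.6755, -0.172, 0.0051]
ee_rot: [-3.141, -0.0, -0.203]
wrist_force: [0.2, 0.1, 1.1]
width: 0.0377
finger_force: 30.0
```

Call:
drive_tool(commands=[[0, 0, -0.4, 0, 0, 0], [0, 0, -0.8, 0, 0, 0], [0, 0, -0.8, 0, 0, 0], [0, 0, -0.2, 0, 0, 0], [0, 0, 0, 0, 0, 0]])

```text
time: 20.58
tool_pos: [0.6757, -0.1721, 0.0937]
ee_rot: [3.142, -0.001, -0.203]
wrist_force: [-0.3, -0.5, -1.3]
width: 0.0378
finger_force: 30.0
```

```bash
python3 -c "
from h import *
plan(521,-437.3,95,-.378)"
```

```text
8 rows of [-0.236, 0.931, -0.004, 0.0, 0.0, 0.219] j6 1.25 | t 20.575 pos [ 675.7 -172.1   93.7] yaw -0.203 width 0.0378
```

Call:
drive_tool(commands=[[-0.236, 0.931, 0, 0, 0, 0.219], [-0.236, 0.931, 0, 0, 0, 0.219], [-0.236, 0.931, 0, 0, 0, 0.219], [-0.236, 0.931, 0, 0, 0, 0.219], [-0.236, 0.931, 0, 0, 0, 0.219], [-0.236, 0.931, 0, 0, 0, 0.219], [-0.236, 0.931, 0, 0, 0, 0.219], [-0.236, 0.931, 0, 0, 0, 0.219], [0, 0, 0, 0, 0, 0], [0, 0, 0, 0, 0, 0], [0, 0, 0, 0, 0, 0]])

```text
time: 21.95
tool_pos: [0.5215, -0.4358, 0.0922]
ee_rot: [-3.141, 0.001, -0.376]
wrist_force: [0.7, 0.2, -1.2]
width: 0.0379
finger_force: 30.0
```

```bash
python3 -c "
from h import *
plan(521,-437.3,9.3,-.378)"
```

```text
3 rows of [0.001, 0.013, 0.69, 0.0, 0.0, 0.006] j6 1.25 | t 21.95 pos [ 521.5 -435.8   92.2] yaw -0.376 width 0.0379
```

Call:
drive_tool(commands=[[0, 0.03, 0.7, 0, 0, 0], [0, 0, 0.7, 0, 0, 0], [0, 0, 0.4, 0, 0, 0], [0, 0, 0.18, 0, 0, 0], [0, 0, 0, 0, 0, 0], [0, 0, 0, 0, 0, 0], [0, 0, 0.04, 0, 0, 0], [0, 0, 0, 0, 0, 0], [0, 0, 0, 0, 0, 0]])

```text
time: 23.08
tool_pos: [0.5205, -0.4384, 0.0123]
ee_rot: [3.142, -0.0, -0.378]
wrist_force: [-0.0, 0.0, -0.4]
width: 0.0377
finger_force: 30.0
```

Call:
drive_tool(commands=[[0, 0, 0.05, 0, 0, 0], [0, 0, 0, 0, 0, 0], [0, 0, 0.02, 0, 0, 0], [0, 0, 0, 0, 0, 0]])

```text
time: 23.58
tool_pos: [0.5204, -0.4382, 0.0092]
ee_rot: [-3.141, 0.0, -0.378]
wrist_force: [0.1, 0.7, -0.1]
width: 0.0374
finger_force: 30.0
```

Call:
drive_tool(commands=[[0, 0, 0, 0, 0, 0], [0, 0, 0, 0, 0, 0], [0, 0, 0, 0, 0, 0], [0, 0, -0.3, 0, 0, 0], [0, 0, -0.7, 0, 0, 0], [0, 0, -0.8, 0, 0, 0], [0, 0, -0.3, 0, 0, 0], [0, 0, 0, 0, 0, 0], [0, 0, 0, 0, 0, 0]], gripper=0.25)

```text
time: 24.7
tool_pos: [0.5198, -0.4377, 0.0916]
ee_rot: [-3.14, 0.003, -0.378]
wrist_force: [-0.5, -0.1, 0.3]
width: 0.0705
finger_force: 0.0
```

```bash
python3 -c "
from h import *
look([521,-437.3],-.378,80,38,27)
plan(641,150.7,95,0.2)
plan(641,150.7,95,0.6)"
```

```text
seen (array([ 518.3, -439.2]), np.float64(-0.416), array([73.5, 32.3])) z 28.6
16 rows of [0.092, -0.947, -0.006, 0.0, 0.0, -0.361] j6 1.6 | t 24.75 pos [ 519.7 -437.6   91.3] yaw -0.378 width 0.0705
16 rows of [0.274, -0.938, -0.006, 0.0, 0.0, -0.611] j6 1.2 | t 24.75 pos [ 519.7 -437.6   91.3] yaw -0.378 width 0.0705
```

Call:
drive_tool(commands=[[0.274, -0.938, -0.006, 0, 0, -0.611], [0.274, -0.938, -0.006, 0, 0, -0.611], [0.274, -0.938, -0.006, 0, 0, -0.611], [0.274, -0.938, -0.006, 0, 0, -0.611], [0.274, -0.938, -0.006, 0, 0, -0.611], [0.274, -0.938, -0.006, 0, 0, -0.611], [0.274, -0.938, -0.006, 0, 0, -0.611], [0.274, -0.938, -0.006, 0, 0, -0.611], [0.274, -0.938, -0.006, 0, 0, -0.611], [0.274, -0.938, -0.006, 0, 0, -0.611], [0.274, -0.938, -0.006, 0, 0, -0.611], [0.274, -0.938, -0.006, 0, 0, -0.611], [0.274, -0.938, -0.006, 0, 0, -0.611], [0.274, -0.938, -0.006, 0, 0, -0.611], [0.274, -0.938, -0.006, 0, 0, -0.611], [0.274, -0.938, -0.006, 0, 0, -0.611], [0, 0, 0, 0, 0, 0], [0, 0, 0, 0, 0, 0], [0, 0, 0, 0, 0, 0]], gripper=0.05)

```text
time: 27.12
tool_pos: [0.6422, 0.1488, 0.0966]
ee_rot: [-3.142, 0.001, 0.598]
wrist_force: [0.3, -0.5, -0.2]
width: 0.0892
finger_force: 0.0
```

```bash
python3 -c "
from h import *
look([641,150.7],.6,56,56,36)
plan(641,151,10,0.6)"
```

```text
seen (array([641. , 153.2]), np.float64(1.234), array([55.1, 55.1])) z 36.2
3 rows of [0.001, -0.022, 0.724, 0.0, 0.0, -0.007] j6 1.2 | t 27.175 pos [642.3 148.8  96.8] yaw 0.598 width 0.0893
```

Call:
drive_tool(commands=[[0.02, -0.085, 0.8, 0, 0, 0], [0, 0, 0.8, 0, 0, 0], [0, 0, 0.4, 0, 0, 0], [0, 0, 0.18, 0, 0, 0], [0, 0, 0, 0, 0, 0], [0, 0, 0, 0, 0, 0]])

```text
time: 27.92
tool_pos: [0.642, 0.1535, 0.0116]
ee_rot: [3.14, -0.003, 0.6]
wrist_force: [0.6, 0.2, 1.0]
width: 0.0889
finger_force: 0.0
```

Call:
drive_tool(commands=[[0, 0, 0, 0, 0, 0], [0, 0, 0, 0, 0, 0], [0, 0, 0, 0, 0, 0], [0, 0, 0, 0, 0, 0]], gripper=1.0)

```text
time: 28.42
tool_pos: [0.6409, 0.1535, 0.0101]
ee_rot: [-3.141, -0.0, 0.6]
wrist_force: [-0.2, 0.2, 0.5]
width: 0.0558
finger_force: 30.0
```

Call:
drive_tool(commands=[[0, 0, -0.4, 0, 0, 0], [0, 0, -0.8, 0, 0, 0], [0, 0, -0.8, 0, 0, 0], [0, 0, -0.2, 0, 0, 0], [0, 0, 0, 0, 0, 0]])

```text
time: 29.05
tool_pos: [0.641, 0.1534, 0.0984]
ee_rot: [3.141, -0.001, 0.6]
wrist_force: [-0.6, 0.9, -2.3]
width: 0.0557
finger_force: 30.0
```

```bash
python3 -c "
from h import *
plan(358.5,275.2,95,0.9,.75)"
```

```text
10 rows of [-0.321, -0.702, 0.009, 0.0, 0.0, -0.3] j6 1.33 | t 29.05 pos [641.  153.4  98.4] yaw 0.6 width 0.0557
```

Call:
drive_tool(commands=[[-0.321, -0.702, 0.009, 0, 0, -0.3], [-0.321, -0.702, 0.009, 0, 0, -0.3], [-0.321, -0.702, 0.009, 0, 0, -0.3], [-0.321, -0.702, 0.009, 0, 0, -0.3], [-0.321, -0.702, 0.009, 0, 0, -0.3], [-0.321, -0.702, 0.009, 0, 0, -0.3], [-0.321, -0.702, 0.009, 0, 0, -0.3], [-0.321, -0.702, 0.009, 0, 0, -0.3], [-0.321, -0.702, 0.009, 0, 0, -0.3], [-0.321, -0.702, 0.009, 0, 0, -0.3], [0, 0, 0, 0, 0, 0], [0, 0, 0, 0, 0, 0], [0, 0, 0, 0, 0, 0]])

```text
time: 30.68
tool_pos: [0.359, 0.2749, 0.094]
ee_rot: [3.142, 0.001, 0.899]
wrist_force: [-1.2, 0.9, -1.7]
width: 0.0557
finger_force: 30.0
```

```bash
python3 -c "
from h import *
plan(358.5,275.2,14.3,0.9)"
```

```text
3 rows of [-0.0, -0.005, 0.664, 0.0, 0.0, -0.005] j6 1.33 | t 30.675 pos [359.  274.9  94. ] yaw 0.899 width 0.0557
```

Call:
drive_tool(commands=[[0, 0, 0.7, 0, 0, 0], [0, 0, 0.7, 0, 0, 0], [0, 0, 0.38, 0, 0, 0], [0, 0, 0.15, 0, 0, 0], [0, 0, 0, 0, 0, 0], [0, 0, 0, 0, 0, 0], [0, 0, 0.03, 0, 0, 0], [0, 0, 0, 0, 0, 0], [0, 0, 0, 0, 0, 0]])

```text
time: 31.8
tool_pos: [0.3585, 0.2753, 0.0162]
ee_rot: [3.141, -0.0, 0.9]
wrist_force: [-0.7, 0.4, -1.5]
width: 0.0555
finger_force: 30.0
```

Call:
drive_tool(commands=[[0, 0, 0.03, 0, 0, 0], [0, 0, 0, 0, 0, 0], [0, 0, 0.02, 0, 0, 0], [0, 0, 0, 0, 0, 0], [0, 0, 0, 0, 0, 0]])

```text
time: 32.42
tool_pos: [0.3585, 0.2753, 0.0141]
ee_rot: [3.142, -0.0, 0.9]
wrist_force: [0.0, 1.5, -1.6]
width: 0.0556
finger_force: 30.0
```

Call:
drive_tool(commands=[[0, 0, 0, 0, 0, 0], [0, 0, 0, 0, 0, 0], [0, 0, 0, 0, 0, 0], [0, 0, 0, 0, 0, 0], [0, 0, -0.3, 0, 0, 0], [0, 0, -0.7, 0, 0, 0], [0, 0, -0.8, 0, 0, 0], [0, 0, -0.8, 0, 0, 0], [-0.8, 0, -0.5, 0, 0, 0], [-0.8, 0, 0, 0, 0, 0], [-0.8, 0, 0, 0, 0, 0], [-0.5, 0, 0, 0, 0, 0], [0, 0, 0, 0, 0, 0], [0, 0, 0, 0, 0, 0]], gripper=0.05)

```text
time: 34.17
tool_pos: [0.2869, 0.1848, 0.1386]
ee_rot: [3.141, -0.002, 0.9]
wrist_force: [-0.2, 0.3, -0.2]
width: 0.0891
finger_force: 0.0
```

```bash
python3 - <<'E'
from h import *
from bench import *
s=snapshot("top");W=cloud(s);z=W[...,2];im=s["image"];cv2.imwrite("pics/top2.png",im)
K,D,R,t=cam(s)
for n,c,h,lo in(("display",[521,-437.3],26,.013),("box",[467.6,-130.5],34,.022),("heatsink",[380.5,-293.5],30,.018),("reel",[358.5,275.2],40,.022),("jar",[525,238],40,.02),("tin",[507.7,-256.5],18,.01)):
    u,v=cv2.projectPoints(np.array([[*c,h]])/1000,cv2.Rodrigues(R)[0],t,K,D)[0][0,0].astype(int)
    k=np.zeros(z.shape,bool);k[max(v-30,0):v+30,max(u-30,0):u+30]=1;k&=z>lo
    n_,l,st,_=cv2.connectedComponentsWithStats(k.astype(np.uint8));vv,uu=np.nonzero(l==1+np.argmax(st[1:,4]))
    print(n,(u,v),rect(onplane(s,np.c_[uu,vv],h/1000)),"goal",c)
E
```

```text
display (np.int64(536), np.int64(228)) (array([ 520.6, -435.3]), np.float64(-0.355), array([82.1, 41. ])) goal [521, -437.3]
box (np.int64(387), np.int64(256)) (array([ 469.3, -130.1]), np.float64(0.535), array([70.1, 49.8])) goal [467.6, -130.5]
heatsink (np.int64(472), np.int64(299)) (array([ 379.4, -292.6]), np.float64(-0.621), array([67.5, 42.8])) goal [380.5, -293.5]
reel (np.int64(180), np.int64(315)) (array([346.3, 276.8]), np.float64(1.558), array([115.3,  83.6])) goal [358.5, 275.2]
jar (np.int64(202), np.int64(230)) (array([525.4, 238. ]), np.float64(0.804), array([33.9, 30.8])) goal [525, 238]
tin (np.int64(447), np.int64(237)) (array([ 507.9, -256.6]), np.float64(-0.823), array([42. , 39.8])) goal [507.7, -256.5]
```

View pics/top2.png

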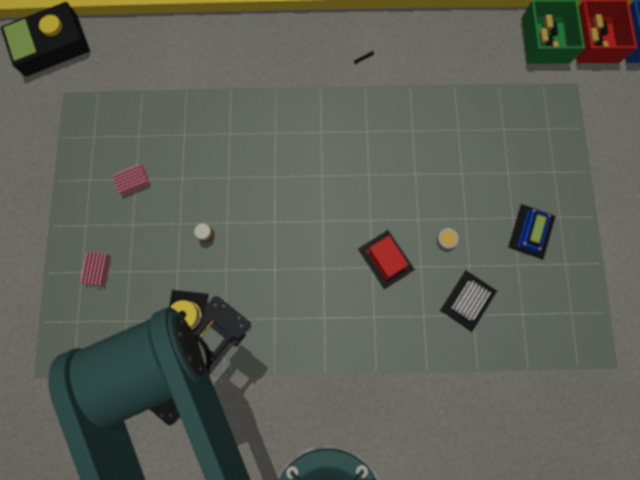

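The top view shows the box (386,258), heatsink (469,300) and display (534,230) on their pads, with the jar and tin unmoved. The arm partly hides the reel at (186,314), so I move it clear for one check.

Call:
drive_tool(commands=[[-0.6, 0.6, -0.4, 0, 0, 0], [-0.6, 0.7, -0.3, 0, 0, 0], [-0.5, 0.8, 0, 0, 0, 0], [-0.5, 0.8, 0, 0, 0, 0], [-0.4, 0.8, 0, 0, 0, 0], [0, 0.6, 0, 0, 0, 0], [0, 0.5, 0, 0, 0, 0], [0, 0, 0, 0, 0, 0], [0, 0, 0, 0, 0, 0], [0, 0, 0, 0, 0, 0]])

```text
time: 35.48
tool_pos: [0.3717, -0.0159, 0.166]
ee_rot: [-3.142, -0.0, 0.901]
wrist_force: [-0.0, 0.1, -0.7]
width: 0.0893
finger_force: 0.0
```

```bash
python3 - <<'E'
from h import *
from bench import *
s=snapshot("top");W=cloud(s);z=W[...,2]
k=np.zeros(z.shape,bool);k[275:345,150:215]=1;k&=(z>.022)&(z<.05)
n_,l,st,_=cv2.connectedComponentsWithStats(k.astype(np.uint8));vv,uu=np.nonzero(l==1+np.argmax(st[1:,4]))
print(rect(onplane(s,np.c_[uu,vv],.04)),np.median(z[vv,uu]),get_obs()["time"],get_obs()["tool_pos"])
E
```

```text
(array([359.8, 271.9]), np.float64(0.803), array([56.2, 54.4])) 0.03835192977933638 35.525 [ 0.37166783 -0.01591289  0.16608173]
```

The reel is about 3.5 mm off centre and upright, and every part is within tolerance, so I hand the job in.

```bash
python3 -c "
from bench import close_job
print(close_job())"
```

```text
the job is handed in; nothing more can be done
None
```

The job is handed in at about 36 s: the display, box, heatsink and reel each stand upright on their own pads, all measured within about 4 mm of centre, and the flux jar and tip tin have not moved; no verdict was returned.

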